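# Wind the spring take-up of the roving feed

## Robot

A 6-joint arm with a two-finger parallel gripper is mounted at the origin on a cart in front of the work surface, level with it; the furniture and walls round the work are solid. World frame = base frame: x ahead of the robot, y to its left, z up, the work surface at z = 0. Lengths are in m, angles in degrees, forces in N, time in s.
With the tool pointing down it reaches from about 0.25 to 0.775 m from the base axis. Payload 8.9 kg.
Tool frame: the origin (TCP) lies on the front face of the gripper's body, between the roots of the fingers; the fingertips stand 73 mm ahead of it and the grasp point (between the pads) lies 54 mm ahead of it; z points along the fingers, y is the line along which they close (so a half turn about z gives the same grasp; the last joint's range is limited). The gripper opens to 85 mm and grips with 20 to 120 N. Pads are 22 mm wide; open, the fingers measure 114 mm over their backs; the gripper's body (76 mm by 85 mm) begins 54 mm behind the grasp point. The pads swing forward as they close: fully open they stand 13 mm farther back than shut.
Start: joints at [-83.554, 16.656, -8.789, 64.555, 0, 82.019], TCP at [0.131, -0.508, 0.304] pointing down, gripper open.
Joint ranges: [-144.48, 144.48], [-52.06, 99.96], [-74.48, 78.29], [-112.23, 115.85], [-86.99, 84.42], [-180, 180]. Speed limits (degrees/s): [127.2, 127.2, 159.86, 180, 180, 180].

## Interface

Orientations are given as a 3x3 rotation matrix whose columns are the frame's x, y, z axes.
In Python, from cell import monitor, eyes, ctrl gives the robot as it stands. The module is installed in compiled form; this text tells all that it offers.
- The arm moves only by the shell command python3 -m creep 'ROWS' [FORCE]. ROWS is text: rows parted by semicolons, each of 5 numbers parted by spaces: the shift along the tool's x, y, z scaled (see below), then the turn about the tool's z scaled (see below), then the opening, from 0 (shut) to 1 (fully open). A call has 1 to 5 rows; each row is the pose to reach, as a shift and turn from the pose commanded when the call began, along the tool's axes at that moment; what a row does not reach only later rows make up. The controller multiplies each number of a shift by 100 mm and each number of a turn by 90 degrees. A row lasts 1/10 s, in which the tool goes at most 50 mm and 8.59 degrees, less where a joint would pass 70% of its speed; a pose out of reach is approached as far as the arm can. A call with a number of a shift or a turn outside -1 to 1 is refused whole. A call with a gripper value outside its range is refused whole. The fingers move at their own pace and stop on an object; FORCE is the grip in N (left out, the last holds). Time passes only in rows, so rows that repeat a pose let the fingers close. It gives the time, the measured TCP pose, the force, the opening and the grip force at its end, in the units of the state.
- monitor.read_state(): the state, without advancing time (a new reading comes with each control period).
- eyes.snapshot(name): name is "side" or "top" or "wrist"; returns the picture (384x512x3 uint8, blue, green, red); there is no depth.
- eyes.camera_params(name): a dict with "intrinsics" (3x3 intrinsics, pixels), "distortion" ([k1, k2, p1, p2, k3] as OpenCV has them; the pictures are not rectified), "origin" and "attitude" of the camera in the world; the wrist camera has in their place "tool_from_camera" (4x4, takes a point from camera to tool coordinates, whose origin is the TCP and whose axes are the flange's). Camera axes: x right, y up, looking along -z (the intrinsics and any distortion apply to the point x, -y, -z); pixel columns grow to the right and rows downward; lengths in m; the calibration is good to about 2 mm. A picture is of the moment at which its call begins: read the wrist's pose just before it. camera_params takes no time and is no camera call.
- ctrl.job_done(): hands the job in; it is judged then, once.
The state is a dict: "time": time; "joint_positions": joint angles; "joint_vel": joint speeds; "joint_efforts": joint torques, N m; "ee_pos": TCP position; "tcp_rot": TCP orientation; "contact_force": force on the tool from outside, world axes, zero at the start; "moment": the same for the moment, N m; "width": finger opening in m; "finger_force": force on a finger pad.
Only numpy, scipy, OpenCV 4.12 (cv2) and the standard library are available. Lean on these libraries where they do the work, as an engineer would, in place of code of your own. Each camera call takes 0.05 s, during which the arm holds its last target. There are 200 camera calls.

## Task

Wind up the spring take-up of the roving feed: turn its brass wing key clockwise, a part turn at a time, until the red pointer rests in the green sector with the key let go, held by the ratchet. Never wind it on into the red sector, and do not disturb the roving cones and the oil bottle standing round it.

Things in the scene. Friction and masses are not known exactly. Their poses are not given: they have to be found in the camera images.
- winder: blue spring barrel, 120 mm across, on a dark steel bracket fixed to the bench (base plate 150x120x8 mm). Origin on the bench under it; z up, -x is the front. Its round face slopes 30 deg down to the front: outward normal (-0.5, 0, 0.866), centre of face (-0.012, 0, 0.090) m in this frame. The face's rim bears a white scale, then a green sector, then a red one
- key_grip (a point): middle of the brass key's wing, on the turning axis, 42 mm out from the face. z points out of the face along the axis, x along the wing; turns with the key. The wing is a flat plate with round ends: 64 mm long (x), 10 mm thick (y), 30 mm high (z, 15 mm each way). Below it: 15 mm of shaft, 18 mm thick, then a ratchet wheel 64 mm across, its top 12 mm above the face
- winder_key (a joint): turn of the key and red pointer in rad, growing clockwise as one looks at the face. Starts between 0 and 0.9. Green sector 3.2 to 3.9; red from 3.9 to the stop at 5.0. A spring (0.06 N m at 0, 0.18 N m at 4) pulls the key back; a ratchet of 20 teeth holds it: let go, it falls back by up to one tooth (0.31 rad), no further
- cone_left: white cone of cotton roving on a paper core, about 47 mm across and 69 mm tall, standing on the bench to the left of the winder; leave alone. Origin at the centre of its underside, z up
- cone_right: white cone of cotton roving on a paper core, about 47 mm across and 69 mm tall, standing on the bench to the right of the winder; leave alone. Origin at the centre of its underside, z up
- oil_bottle: small oil bottle with a red spout, 44 mm across and 145 mm tall, standing in front of the winder on its left; leave alone. Origin at the centre of its underside, z up

How it is judged:
By the outcome, as a careful person would: the job done as asked, in the order asked, and still so for the second after the job is handed in, with the robot touching nothing.
It also fails if it takes over 51 s, if anything falls off the work surface, if the arm or the gripper's body presses on something with over 40 N, if the wrist force passes 120 N, or if a joint passes its speed limit or range.

## Working session

There is one attempt and no reset: what is moved stays moved. The work goes in short steps, Python scripts to look and compute and a shell command to move; the robot and the scene stay as the last step left them, time stands still between calls to the robot, and variables do not carry over. Pictures are saved under pics/ and viewed, at most 10 in all, crops included, and the job is handed in when it is done.

```bash
mkdir -p pics
python3 - <<'E'
from cell import monitor, eyes
import cv2, numpy as np
np.set_printoptions(precision=4,suppress=True)
s=monitor.read_state(); print(s)
a=eyes.snapshot("top"); b=eyes.snapshot("side")
cv2.imwrite("pics/top.png",a);cv2.imwrite("pics/side.png",b)
for n in("top","side","wrist"): print(n,eyes.camera_params(n))
E
```

```text
{'time': 0.0, 'joint_positions': array([-83.5533,  16.6885,  -8.827 ,  64.5552,  -0.0009,  82.0174]), 'joint_vel': array([ 0.0052, -0.0167, -0.0493,  0.0321,  0.0435, -0.0463]), 'joint_efforts': array([ -0.0001, -53.7141,  33.1374,   0.0158,  -0.0002,  -0.    ]), 'ee_pos': array([ 0.1308, -0.5081,  0.3034]), 'tcp_rot': array([[ 0.9685,  0.2492, -0.0002],
       [ 0.2492, -0.9685,  0.0012],
       [ 0.0002, -0.0012, -1.    ]]), 'contact_force': array([-0.3042, -0.3902, -0.6112]), 'moment': array([-0.0409,  0.0016,  0.0213]), 'finger_force': 0.0, 'width': 0.08509863837664786}
top {'intrinsics': array([[499.3704,   0.    , 258.5933],
       [  0.    , 499.3704, 195.303 ],
       [  0.    ,   0.    ,   1.    ]]), 'distortion': array([0.0773, 0.    , 0.    , 0.    , 0.    ]), 'origin': array([0.462 , 0.1454, 0.978 ]), 'attitude': array([[-0.1121,  0.9698, -0.2166],
       [-0.9937, -0.1104,  0.0201],
       [-0.0044,  0.2175,  0.9761]])}
side {'intrinsics': array([[346.9509,   0.    , 255.8925],
       [  0.    , 346.9509, 192.0014],
       [  0.    ,   0.    ,   1.    ]]), 'distortion': array([-0.0882,  0.    ,  0.    ,  0.    ,  0.    ]), 'origin': array([0.5065, 0.5615, 0.8207]), 'attitude': array([[-0.9606,  0.2422, -0.1366],
       [-0.2776, -0.8087,  0.5185],
       [ 0.0151,  0.536 ,  0.8441]])}
wrist {'intrinsics': array([[314.771 ,   0.    , 252.9451],
       [  0.    , 314.771 , 194.3657],
       [  0.    ,   0.    ,   1.    ]]), 'distortion': array([0.0181, 0.    , 0.    , 0.    , 0.    ]), 'tool_from_camera': array([[-0.0002,  0.9582,  0.2862,  0.0734],
       [ 1.    ,  0.0003, -0.0005,  0.0004],
       [-0.0006,  0.2862, -0.9582, -0.0703],
       [ 0.    ,  0.    ,  0.    ,  1.    ]])}
```

View pics/top.png

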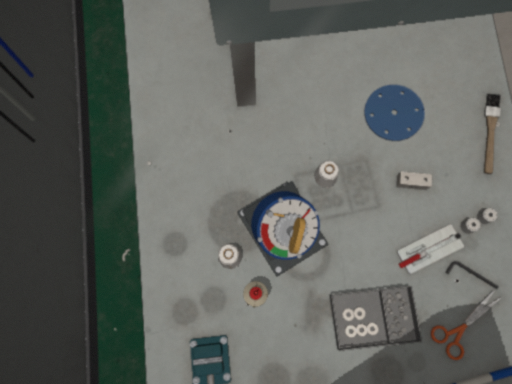

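View pics/side.png

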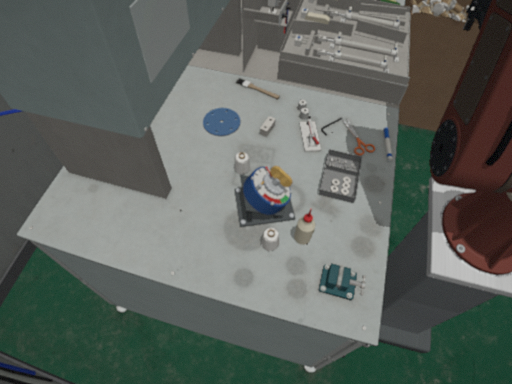

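Both views show the winder, at top (287,225) and side (268,190). Cones are at top (328,172) and (229,255), and the bottle is at (257,292). I'll enlarge the winder next.

Run:
```python
import cv2, numpy as np
a=cv2.imread("pics/top.png")[165:315,200:350]; b=cv2.imread("pics/side.png")[145:255,225:325]
A=cv2.resize(a,(600,600),interpolation=cv2.INTER_CUBIC)
cv2.imwrite("pics/c1.png",A)
```

```text
(no output)
```

View pics/c1.png

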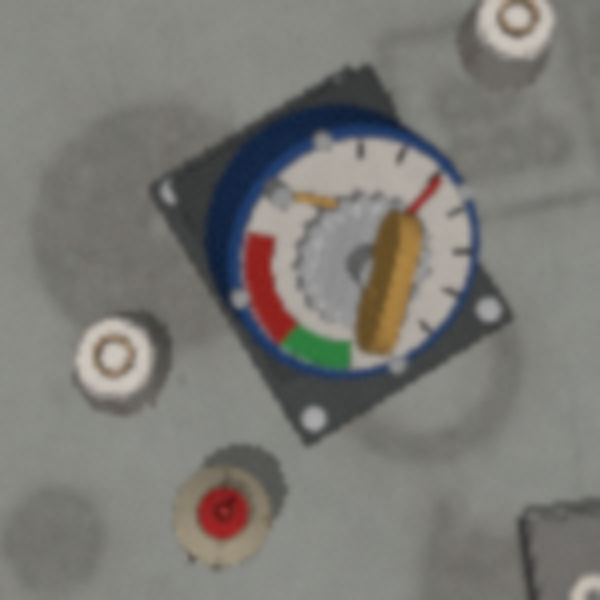

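The crop (x4, offset 200,165) shows:
- **Plate corners:** (152,187), (308,444), (512,318) and (365,67).
- **Dial:** pointer tip at (437,178), green at (320,350), red at (265,290).
- **Wing:** runs from (375,350) to (407,215).

I'll fit the pose from these.

```bash
cat > h.py <<'E'
import cv2, numpy as np
from scipy.optimize import least_squares
from cell import monitor, eyes
np.set_printoptions(precision=4,suppress=True)
N=np.array([-.5,0,.866]); E1=np.array([.866,0,.5]); E2=np.array([0,1.,0]); C=np.array([-.012,0,.09])
def cam(n,s=None):
    p=eyes.camera_params(n)
    if n=="wrist":
        T=np.eye(4);T[:3,:3]=s["tcp_rot"];T[:3,3]=s["ee_pos"];T=T@p["tool_from_camera"]; return p,T[:3,:3],T[:3,3]
    return p,p["attitude"],p["origin"]
F=np.diag([1,-1,-1.])
def proj(c,P):
    p,R,o=c; R=F@R.T
    return cv2.projectPoints(np.atleast_2d(P).astype(float),cv2.Rodrigues(R)[0],-R@o,p["intrinsics"],p["distortion"])[0][:,0]
def ray(c,uv):
    p,R,o=c; q=cv2.undistortPoints(np.array([[uv]],float),p["intrinsics"],p["distortion"])[0,0]
    return o,R@F@np.r_[q,1]
def hit(c,uv,n,p0):
    o,d=ray(c,uv); return o+d*((p0-o)@n)/(d@n)
def W(q,P): # winder->world
    x,y,t=q; c,s=np.cos(t),np.sin(t)
    return np.atleast_2d(P)@np.array([[c,-s,0],[s,c,0],[0,0,1]]).T+[x,y,0]
def ang(q,c,uv,h=0): # angle on plane h out of face, cw positive from up-slope seen on the face; radius
    n=W(q,N)[0]-W(q,0*N)[0]; p0=W(q,C+h*N)[0]; d=hit(c,uv,n,p0)-p0
    e1=W(q,E1)[0]-W(q,0*N)[0]; e2=W(q,E2)[0]-W(q,0*N)[0]
    return np.degrees(np.arctan2(-d@e2,d@e1)),np.linalg.norm(d)
E
python3 - <<'E'
from h import *
c=cam("top"); k=lambda u,v:np.array([200+(u+.5)/4-.5,165+(v+.5)/4-.5])
obs=np.array([k(152,187),k(308,444),k(512,318)])
M=np.array([[.075,.06,.008],[-.075,.06,.008],[-.075,-.06,.008]])
r=least_squares(lambda q:(proj(c,W(q,M))-obs).ravel(),[.45,.1,.5]); q=r.x
print(q,np.degrees(q[2]),r.fun, "face",(proj(c,W(q,C))-[200,165])*4, "grip",W(q,C+.042*N))
np.save("q.npy",q)
for n,uv in dict(ptr=(437,178),g0=(350,345),g1=(290,338),r1=(260,237),ptrbase=(412,210)).items(): print(n,ang(q,c,k(*uv)))
for n,uv in dict(w1=(408,215),w0=(372,350)).items(): print(n,ang(q,c,k(*uv),.057))
for n,uv,z in (("coneL",(114,356),.069),("coneR",(518,17),.069),("bottle",(223,513),.145)): print(n,hit(c,k(*uv),np.array([0,0,1.]),np.array([0,0,z])))
print((proj(c,W(q,[.075,-.06,.008]))-[200,165])*4)
E
```

```text
[0.6084 0.0864 0.4318] 24.740973570772137 [-1.1002 -0.7879 -0.2727  0.768   1.3516 -0.0821] face [[351.0502 242.8582]] grip [[0.5785 0.0726 0.1264]]
ptr (np.float64(82.32429547366154), np.float64(0.048503546934409225))
g0 (np.float64(-151.55419911168988), np.float64(0.047688783596927256))
g1 (np.float64(-117.45231929936455), np.float64(0.05080996453248445))
r1 (np.float64(-53.28185576998455), np.float64(0.043657991746955324))
ptrbase (np.float64(91.1569350575169), np.float64(0.03122715352210078))
w1 (np.float64(38.20913840160391), np.float64(0.029980206507042504))
w0 (np.float64(-134.07177554248617), np.float64(0.030496628806107068))
coneL [0.5622 0.1939 0.069 ]
coneR [ 0.6994 -0.0109  0.069 ]
bottle [0.4852 0.1518 0.145 ]
[[352.3204  60.2378]]
```

```bash
python3 -m creep '.70 -.55 0 -.45 1;.70 -.55 0 -.45 1;.70 -.55 0 -.45 1;.70 -.55 0 -.45 1;.70 -.55 0 -.45 1'; python3 -m creep '.89 .03 0 -.45 1;.89 .03 0 -.45 1;.89 .03 0 -.45 1;.89 .03 0 -.45 1;.89 .03 0 -.45 1'; python3 -c "
from h import *
print(monitor.read_state()['joint_positions'])"
```

```text
time: 0.6
ee_pos: [0.1852, -0.4373, 0.3038]
tcp_rot: [[0.569, 0.822, -0.0], [0.822, -0.569, 0.0], [0.0, -0.0, -1.0]]
contact_force: [0.3, -0.1, 0.5]
width: 0.0854
finger_force: 0.0
time: 1.1
ee_pos: [0.2387, -0.3661, 0.3038]
tcp_rot: [[-0.101, 0.995, -0.0], [0.995, 0.101, 0.0], [0.0, -0.0, -1.0]]
contact_force: [0.3, -0.1, 0.1]
width: 0.0857
finger_force: 0.0
[-66.4983   7.1005 -21.0659  61.8541   0.001   17.6873]
```

```bash
python3 -m creep '.66 .60 0 -.45 1;.66 .60 0 -.45 1;.66 .60 0 -.45 1;.66 .60 0 -.45 1;.66 .60 0 -.45 1' >/dev/null; python3 -m creep '.11 .89 0 -.45 1;.11 .89 0 -.45 1;.11 .89 0 -.45 1;.11 .89 0 -.45 1;.11 .89 0 -.45 1'; python3 -m creep '-.49 .74 0 -.45 1;-.49 .74 0 -.45 1;-.49 .74 0 -.45 1;-.49 .74 0 -.45 1;-.49 .74 0 -.45 1' >/dev/null;  python3 -m creep '-.86 .24 0 -.45 1;-.86 .24 0 -.45 1;-.86 .24 0 -.45 1;-.86 .24 0 -.45 1;-.86 .24 0 -.45 1';python3 -m creep '-.81 -.37 0 -.45 1;-.81 -.37 0 -.45 1;-.81 -.37 0 -.45 1;-.81 -.37 0 -.45 1;-.81 -.37 0 -.45 1' >/dev/null;  python3 -m creep '-.37 -.81 0 -.45 1;-.37 -.81 0 -.45 1;-.37 -.81 0 -.45 1;-.37 -.81 0 -.45 1;-.37 -.81 0 -.45 1'; python3 -c "
from h import *
s=monitor.read_state();print(s['joint_positions']); a=eyes.snapshot('wrist'); cv2.imwrite('pics/w1.png',a); np.save('s1.npy',s,allow_pickle=True)"
```

```text
time: 2.1
ee_pos: [0.3461, -0.2231, 0.3037]
tcp_rot: [[-0.998, 0.055, -0.0], [0.055, 0.998, 0.0], [0.0, 0.0, -1.0]]
contact_force: [0.5, 0.5, -1.2]
width: 0.0853
finger_force: 0.0
time: 3.1
ee_pos: [0.4538, -0.0815, 0.3035]
tcp_rot: [[-0.211, -0.977, -0.001], [-0.977, 0.211, 0.0], [-0.0, 0.001, -1.0]]
contact_force: [0.6, 0.2, 0.4]
width: 0.0856
finger_force: 0.0
time: 4.1
ee_pos: [0.5617, 0.0601, 0.3033]
tcp_rot: [[0.932, -0.362, -0.001], [-0.362, -0.932, -0.0], [-0.001, 0.0, -1.0]]
contact_force: [0.0, -0.4, -0.0]
width: 0.0857
finger_force: 0.0
[  -1.3105   21.0872   -2.5064   66.4745   -0.0024 -160.1178]
```

View pics/w1.png

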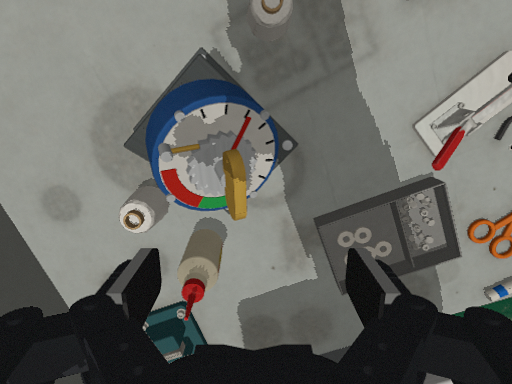

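The wrist view shows the winder (dial centre about 215,155), with plate corners near (124,145), (204,48) and (298,145). The brass wing is at (236,185) and the pointer tip at (248,118). I'll enlarge it for exact points.

Run:
```python
import cv2
a=cv2.imread("pics/w1.png")[40:230,115:305]
cv2.imwrite("pics/w1c.png",cv2.resize(a,None,fx=3,fy=3,interpolation=cv2.INTER_CUBIC))
```

```text
(no output)
```

View pics/w1c.png

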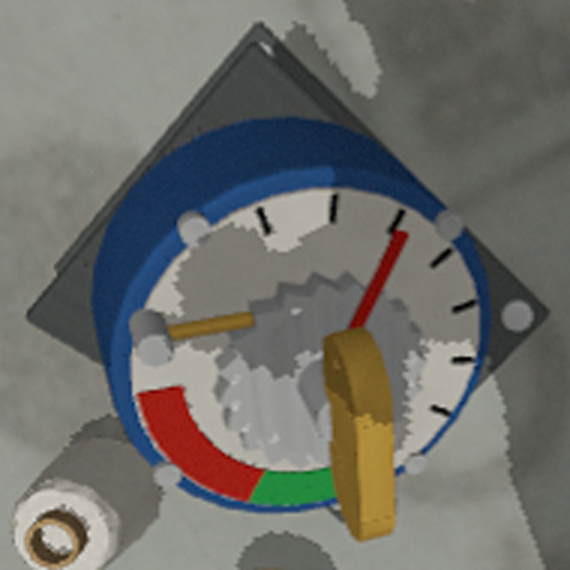

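```bash
cat > fit.py <<'E'
from h import *
s=np.load("s1.npy",allow_pickle=True).item()
ct=cam("top"); cw=cam("wrist",s)
k=lambda u,v:np.array([200+(u+.5)/4-.5,165+(v+.5)/4-.5]); kw=lambda u,v:np.array([115+(u+.5)/3-.5,40+(v+.5)/3-.5])
M=np.array([[.075,.06,.008],[-.075,.06,.008],[-.075,-.06,.008],[.075,-.06,.008]])
ot=np.array([k(152,187),k(308,444),k(512,318),k(362,66)]); ow=np.array([kw(28,315),kw(548,313),kw(260,24)])
rim=[kw(*p) for p in((490,320),(475,390),(445,440),(395,485),(300,512),(220,503))]
def res(q):
    return np.r_[(proj(ct,W(q,M))-ot).ravel(),(proj(cw,W(q,M[[0,2,3]]))-ow).ravel(),[(ang(q,cw,p)[1]-.06)*1000 for p in rim]]
E
python3 - <<'E'
from fit import *
r=least_squares(res,[.6,.086,.43],loss="soft_l1"); q=r.x; np.save("q.npy",q)
print(q,np.degrees(q[2]));print(res(q))
print("grip",W(q,C+.042*N))
for n,uv in dict(ptr=(403,233),ptrb=(358,325),g1=(250,500),g1i=(260,470),r1=(140,393),r1i=(183,388),t1=(264,220),t2=(334,208),t3=(397,222),t8=(440,410)).items(): print(n,ang(q,cw,kw(*uv)))
for n,uv in dict(g0=(350,345),g1=(290,338),ptr=(437,178),ptrb=(412,210)).items(): print(n,ang(q,ct,k(*uv)))
print("wing top")
for h in(.052,.057): print(ang(q,cw,kw(342,337),h),ang(q,cw,kw(370,535),h),ang(q,ct,k(408,215),h),ang(q,ct,k(372,350),h))
for a in (30,35,40,45,50):
    t=np.radians(a); d=np.cos(t)*E1-np.sin(t)*E2; P=[C+.057*N+z*.032*d for z in(1,-1)]+[C+.027*N+z*.032*d for z in(1,-1)]
    print(a,((proj(cw,W(q,P))-[115,40])*3).ravel(),((proj(ct,W(q,P))-[200,165])*4).ravel())
E
```

```text
[0.6048 0.086  0.4553] 26.0890100149428
[ -1.0989   2.0362   1.3414   2.7898   2.1851   0.6453  -2.7401   0.5216
   9.8392 -11.9755   3.7538   0.7133   0.1695   0.6125  -0.4471   1.0436
   2.6068   3.7989   0.2133  -1.4802]
grip [[0.5752 0.0715 0.1264]]
ptr (np.float64(83.78087917424146), np.float64(0.045952849659820494))
ptrb (np.float64(106.09746037848804), np.float64(0.016963561954417384))
g1 (np.float64(-110.42922808431798), np.float64(0.05500913962208248))
g1i (np.float64(-109.15314843478163), np.float64(0.04295924787421629))
r1 (np.float64(-47.55979879054835), np.float64(0.05132191676503159))
r1i (np.float64(-49.56951583699541), np.float64(0.039232669667380295))
t1 (np.float64(30.466917670626366), np.float64(0.04639190926231383))
t2 (np.float64(55.07108143065779), np.float64(0.046588636613529515))
t3 (np.float64(79.27186777612069), np.float64(0.04769291594796682))
t8 (np.float64(168.781218707157), np.float64(0.052526623312864174))
g0 (np.float64(-148.6458848516452), np.float64(0.043922482968845565))
g1 (np.float64(-112.40191048521214), np.float64(0.048471008072084355))
ptr (np.
[... 723 characters left out ...]
841 366.1491 482.0614] [399.5406 215.6061 394.3975 360.6997 375.7412 197.0465 371.122  337.7277]
35 [352.6587 362.5584 392.3347 548.557  315.6203 305.3262 357.6837 485.4763] [405.8172 215.5099 388.208  360.9192 381.8314 196.9685 365.1143 337.9222]
40 [363.7116 359.2761 383.066  551.7869 325.7885 302.485  349.048  488.3176] [412.0147 215.9747 382.0737 360.5932 387.8466 197.4341 359.1591 337.5877]
45 [374.781  356.876  373.6842 554.412  336.0003 300.4811 340.2926 490.5645] [418.0852 216.9955 376.0404 359.7227 393.7402 198.4384 353.3009 336.7253]
50 [385.7607 355.372  364.2439 556.4113 346.1594 299.3255 331.4694 492.1984] [423.982  218.5627 370.1536 358.3127 399.4672 199.9721 347.5838 335.34  ]
```

```bash
cat >> fit.py <<'E'
def res(q): # q: x,y,yaw, wing angle, dial zero, key turn
    p=q[:3]; t=q[3]; d=np.cos(t)*E1-np.sin(t)*E2; wt=W(p,[C+.057*N+.032*d,C+.057*N-.032*d])
    A=lambda c,uv,th:((ang(p,c,uv)[0]-np.degrees(q[4]+th)+180)%360-180)*.8
    return np.r_[(proj(ct,W(p,M))-ot).ravel()*2,(proj(cw,W(p,M[[2,3]]))-ow[1:]).ravel(),[(ang(p,cw,u)[1]-.06)*1000 for u in rim],
     (proj(cw,wt)-[kw(362,350),kw(374,537)]).ravel(),(proj(ct,wt)-[k(408,217),k(374,354)]).ravel()*2,
     A(cw,kw(250,500),3.9),A(cw,kw(260,470),3.9),A(cw,kw(140,393),5),A(cw,kw(183,388),5),A(ct,k(290,338),3.9),A(ct,k(350,345),3.2),A(cw,kw(403,233),q[5]),A(ct,k(437,178),q[5])]
E
python3 - <<'E'
from fit import *
r=least_squares(res,[.6,.086,.43,.7,.3,.8],loss="soft_l1"); q=r.x; np.save("q.npy",q)
print(q,np.degrees(q[2:5]));f=res(q);print("top",f[:8]/2,"wrist",f[8:12],"rim",f[12:18],"wing",f[18:22],f[22:26]/2,"dial",f[26:])
print("grip",W(q[:3],C+.042*N))
E
```

```text
[0.6064 0.0866 0.4342 0.7149 0.397  1.0447] [24.8788 40.9596 22.7489]
top [-1.1203  0.3328 -0.1114  1.8631  1.4553  0.8536 -2.1159 -0.0939] wrist [ 2.6228  1.3708  0.9469 -0.9927] rim [ 0.7998  2.8672  4.7711  6.1453  2.2089 -0.3501] wing [ 0.0949  2.3305 -0.0152  4.7541] [ 1.1437 -0.3796  0.8592  1.2832] dial [ 0.1569  0.7457  0.0818 -2.0361 -1.5743  2.1588  1.7667 -1.7667]
grip [[0.5765 0.0727 0.1264]]
```

```bash
python3 -m creep '.09 -.17 0 0 .5;.09 -.17 .3 0 .5;.09 -.17 .62 0 .5;.09 -.17 .62 0 .5;.09 -.17 .62 0 .5' 30; python3 -c "
from h import *
s=monitor.read_state(); a=eyes.snapshot('wrist'); cv2.imwrite('pics/w2.png',a); np.save('s2.npy',s,allow_pickle=True)
q=np.load('q.npy'); c=cam('wrist',s); t=q[3]; d=np.cos(t)*E1-np.sin(t)*E2
print(proj(c,W(q[:3],[C+.042*N,C+.057*N+.032*d,C+.057*N-.032*d,C+.057*N])))"
```

```text
time: 4.65
ee_pos: [0.5762, 0.0721, 0.2421]
tcp_rot: [[0.929, -0.369, -0.001], [-0.369, -0.929, -0.0], [-0.001, 0.0, -1.0]]
contact_force: [-0.3, -1.5, 0.5]
width: 0.0425
finger_force: 0.0
[[251.5538 221.3532]
 [260.0924 195.9539]
 [260.9959 270.9589]
 [260.5901 237.4235]]
```

View pics/w2.png

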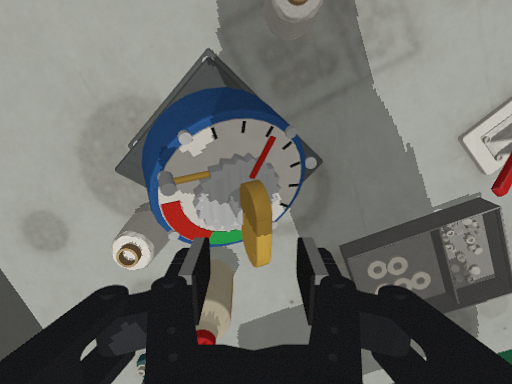

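The wing, at columns 247–270 and rows 182–265, sits between the open fingers (pads at 205 and 300). The prediction (260, 196–271) agrees to about 3 px, so I'm descending and gripping.

```bash
python3 -m creep '0 0 .25 0 .5;0 0 .54 0 .5;0 0 .54 0 .5;0 0 .54 0 .5'; python3 -m creep '0 0 0 0 .3;0 0 0 0 .3;0 0 0 0 .2;0 0 0 0 .1;0 0 0 0 0' 25;python3 -m creep '0 0 0 0 0;0 0 0 0 0;0 0 0 0 0'
```

```text
time: 5.1
ee_pos: [0.577, 0.0721, 0.1895]
tcp_rot: [[0.93, -0.368, 0.001], [-0.368, -0.93, 0.0], [0.001, -0.0, -1.0]]
contact_force: [0.2, 0.8, 0.8]
width: 0.0429
finger_force: 0.0
time: 5.6
ee_pos: [0.5771, 0.0718, 0.1896]
tcp_rot: [[0.93, -0.368, 0.002], [-0.368, -0.93, -0.001], [0.002, -0.0, -1.0]]
contact_force: [-0.8, -3.7, 8.0]
width: 0.0211
finger_force: 22.7
time: 5.9
ee_pos: [0.5771, 0.0718, 0.1896]
tcp_rot: [[0.93, -0.368, 0.002], [-0.368, -0.93, -0.001], [0.002, -0.0, -1.0]]
contact_force: [-1.9, -3.2, 7.6]
width: 0.0212
finger_force: 22.7
```

```bash
python3 -m creep '0 0 0 .06 0;0 0 0 .12 0;0 0 0 .18 0;0 0 0 .24 0;0 0 0 .24 0'; python3 -m creep '0 0 0 .07 0;0 0 0 .14 0;0 0 0 .21 0;0 0 0 .21 0'
```

```text
time: 6.4
ee_pos: [0.5756, 0.0717, 0.1897]
tcp_rot: [[0.727, -0.686, -0.001], [-0.686, -0.727, -0.001], [-0.0, 0.001, -1.0]]
contact_force: [-10.8, -5.6, 15.7]
width: 0.0214
finger_force: 62.7
time: 6.8
ee_pos: [0.5761, 0.0694, 0.1907]
tcp_rot: [[0.463, -0.886, 0.001], [-0.886, -0.463, -0.007], [0.006, 0.002, -1.0]]
contact_force: [-13.4, -19.3, 23.2]
width: 0.0213
finger_force: 65.5
```

```bash
python3 -m creep '0 0 0 0 .29;0 0 0 0 .29;0 0 0 0 .29'; python3 -c "
from h import *
s=monitor.read_state(); print(s['joint_positions'],s['width']); a=eyes.snapshot('wrist'); cv2.imwrite('pics/w3.png',a[60:384,60:460]); np.save('s3.npy',s,allow_pickle=True)"
```

```text
time: 7.1
ee_pos: [0.5763, 0.0695, 0.19]
tcp_rot: [[0.467, -0.884, 0.001], [-0.884, -0.467, -0.006], [0.005, 0.002, -1.0]]
contact_force: [-8.2, -15.6, 16.2]
width: 0.0249
finger_force: 16.9
[  -0.1892   27.4265  -10.4712   52.0663   -0.3361 -118.0165] 0.024874080285289497
```

View pics/w3.png

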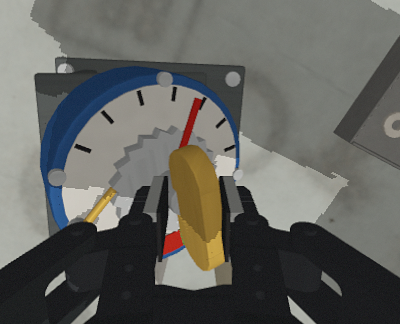

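The pointer (197,100 in the crop) now sits near the fifth tick, about 1.55 rad. The key followed the tool and the wing is between the pads. I'll shift about 2.5 mm to relieve the side load and go on.

```bash
python3 -m creep '0 .025 -.01 0 .3;.01 .025 -.01 .08 .3;.01 .025 -.01 .16 .3;.01 .025 -.01 .16 .3' 20; python3 -m creep '0 0 0 .08 .28;0 0 0 .16 .26;0 0 0 .16 .26'
```

```text
time: 7.55
ee_pos: [0.5749, 0.0679, 0.1904]
tcp_rot: [[0.228, -0.974, 0.001], [-0.974, -0.228, -0.005], [0.005, 0.0, -1.0]]
contact_force: [-3.3, -12.4, 8.2]
width: 0.0256
finger_force: 10.0
time: 7.85
ee_pos: [0.5738, 0.0673, 0.1906]
tcp_rot: [[-0.021, -1.0, -0.001], [-1.0, 0.021, -0.006], [0.006, 0.001, -1.0]]
contact_force: [-11.0, -15.3, 16.3]
width: 0.0234
finger_force: 19.8
```

```bash
python3 -m creep '.03 .02 -.01 0 .26;.03 .02 -.01 .08 .24;.03 .02 -.01 .16 .22;.03 .02 -.01 .24 .2;.03 .02 -.01 .24 .2'; python3 -m creep '0 0 0 .08 .18;0 0 0 .16 .15;0 0 0 .16 .1'
```

```text
time: 8.35
ee_pos: [0.5701, 0.0659, 0.1909]
tcp_rot: [[-0.387, -0.922, -0.005], [-0.922, 0.387, -0.003], [0.005, 0.003, -1.0]]
contact_force: [-15.6, -6.6, 16.1]
width: 0.0173
finger_force: 19.5
time: 8.65
ee_pos: [0.5691, 0.0669, 0.1902]
tcp_rot: [[-0.604, -0.797, -0.007], [-0.797, 0.604, -0.001], [0.005, 0.005, -1.0]]
contact_force: [-17.4, -1.5, 11.6]
width: 0.0136
finger_force: 21.8
```

```bash
python3 -m creep '.03 .02 0 .08 .1;.03 .02 0 .16 .1;.03 .02 0 .24 .1;.03 .02 0 .32 .1;.03 .02 0 .32 .1';python3 -c "
from h import *
s=monitor.read_state(); print(s['joint_positions'],s['width']); a=eyes.snapshot('wrist'); b=eyes.snapshot('top')[175:275,230:350]; b=cv2.resize(b,None,fx=3.2,fy=3.2,interpolation=cv2.INTER_CUBIC); cv2.imwrite('pics/w4.png',np.hstack([a[60:380,60:460],b])); np.save('s4.npy',s,allow_pickle=True)"
```

```text
time: 9.15
ee_pos: [0.5668, 0.0683, 0.1901]
tcp_rot: [[-0.912, -0.41, -0.004], [-0.41, 0.912, 0.005], [0.002, 0.006, -1.0]]
contact_force: [-10.9, 11.3, 5.8]
width: 0.0096
finger_force: 19.5
[ -0.5939  26.6316 -11.7875  51.8361   0.285  -24.7997] 0.009590370042707956
```

View pics/w4.png

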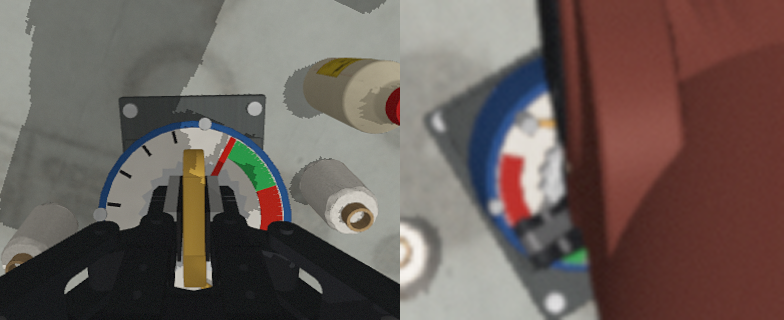

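The pointer (225,155) is just short of the green sector, about 3.1 rad. One last part turn of about 0.5 rad, then a check before letting go.

```bash
python3 -m creep '.01 .02 0 .08 .1;.01 .02 0 .16 .1;.01 .02 0 .24 .1;.01 .02 0 .34 .1;.01 .02 0 .34 .1';python3 -c "
from h import *
s=monitor.read_state(); a=eyes.snapshot('wrist'); cv2.imwrite('pics/w5.png',a[60:380,60:460])"
```

```text
time: 9.75
ee_pos: [0.5653, 0.0709, 0.1912]
tcp_rot: [[-0.994, 0.11, -0.003], [0.11, 0.994, 0.008], [0.004, 0.008, -1.0]]
contact_force: [-12.8, 14.4, 16.7]
width: 0.0097
finger_force: 114.3
```

View pics/w5.png

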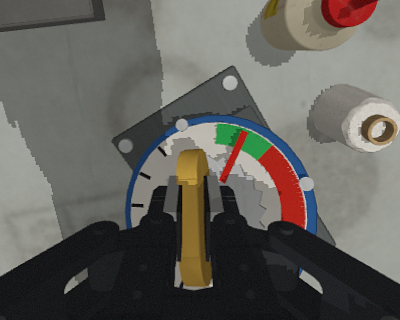

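The pointer is mid-green, about 3.5 rad, at (240,135). I'll add a small margin for the ratchet fallback, then open the fingers and rise.

```bash
python3 -m creep '-.0 .02 0 .04 .15;-.0 .02 0 .08 .15;0 .02 0 .12 .15;0 .02 0 .12 .15'; python3 -m creep '0 0 0 0 .3;0 0 0 0 .5;0 0 0 0 .5;0 0 0 0 .5'; python3 -m creep '0 0 -.3 0 .5;0 0 -.6 0 .5;0 0 -.9 0 .5;0 0 -.9 0 .5;0 0 -.9 0 .5';python3 -c "
from h import *
s=monitor.read_state(); a=eyes.snapshot('wrist'); cv2.imwrite('pics/w6.png',a)"
```

```text
time: 10.2
ee_pos: [0.5648, 0.0722, 0.1916]
tcp_rot: [[-0.956, 0.292, -0.004], [0.292, 0.956, 0.006], [0.006, 0.005, -1.0]]
contact_force: [-18.2, 11.2, 24.7]
width: 0.013
finger_force: 63.1
time: 10.6
ee_pos: [0.5682, 0.0694, 0.1903]
tcp_rot: [[-0.956, 0.294, 0.001], [0.294, 0.956, 0.0], [-0.001, 0.0, -1.0]]
contact_force: [0.6, 0.2, -0.2]
width: 0.0428
finger_force: 0.0
time: 11.1
ee_pos: [0.5682, 0.0693, 0.2804]
tcp_rot: [[-0.956, 0.294, 0.002], [0.294, 0.956, 0.0], [-0.002, 0.001, -1.0]]
contact_force: [-1.4, 1.1, -1.6]
width: 0.0428
finger_force: 0.0
```

View pics/w6.png

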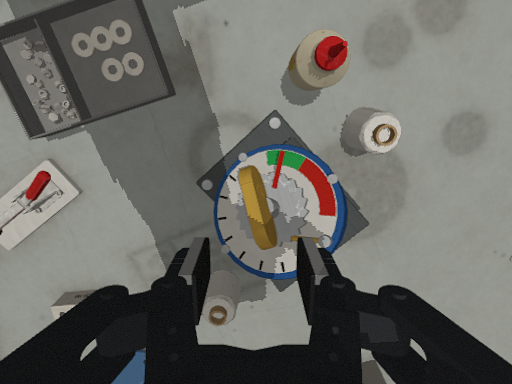

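The pointer (280,155) rests inside the green sector, which runs from (267,155) to (304,162). That is about 3.45 rad and matches a ratchet tooth. The cones and bottle are still standing and the arm is clear, so I'm handing in.

```bash
python3 -c "
from cell import ctrl
print(ctrl.job_done())"
```

```text
the job is handed in; nothing more can be done
None
```

The job is handed in after about 11 s: the last picture shows the red pointer resting in the green sector at about 3.45 rad, held by the ratchet with the key let go, and the cones and oil bottle were not disturbed.

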